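# Wedging up a glued slide box

### The arm

A 7-joint arm with a two-finger parallel gripper is mounted at the origin on a cart in front of the work surface, level with it; the furniture and walls round the work are solid. World frame = base frame: x ahead of the robot, y to its left, z up, the work surface at z = 0. Lengths are in m, angles in rad, forces in N, time in s.
With the tool pointing down it reaches from about 0.425 to 0.975 m from the base axis. Payload 16.7 kg.
Tool frame: the origin (TCP) lies between the finger pads; the fingertips stand 8 mm ahead of it and the grasp point (between the pads) lies 11 mm behind it; z points along the fingers, y is the line along which they close (so a half turn about z gives the same grasp; the last joint's range is limited). The gripper opens to 85 mm and grips with 20 to 120 N. Pads are 22 mm wide; open, the fingers measure 114 mm over their backs; the gripper's body (76 mm by 85 mm) begins 54 mm behind the grasp point. The pads swing forward as they close: fully open they stand 13 mm farther back than shut.
Start: joints at [-1.385, 0.426, 0.074, 1.606, -0.034, 1.111, -0.067], TCP at [0.222, 0.637, 0.239] pointing down, gripper open.
Joint ranges: [-2.85, 2.85], [-0.5, 2.14], [-1.23, 1.37], [0.21, 2.46], [-1.02, 4.16], [0.16, 2.05], [-2.73, 2.73]. Speed limits (rad/s): [1.89, 1.89, 2.39, 2.39, 3.01, 3.01, 3.01].

### API

Orientations are given as a unit quaternion [w, x, y, z].
In Python, from rig import * gives the robot as it stands.
- The arm moves only by the tool drive_tool, never from a script. Its argument "moves" is a list that holds one entry, the list of rows, each a list of 5 numbers: the shift along the tool's x, y, z in mm, then the turn about the tool's z in units of 6 degrees (1.0 is 6 degrees), then the closure in counts, from 0 (fully open) to 255 (shut). In form: [[[x, y, z, roll, hand], ...]]. A call has exactly 8 rows; each row is the pose to reach, as a shift and turn from the pose commanded when the call began, along the tool's axes at that moment; what a row does not reach only later rows make up. A row lasts 1/8 s, in which the tool goes at most 62.5 mm and 10.7 degrees, less where a joint would pass 70% of its speed; a pose out of reach is approached as far as the arm can. A call with a gripper value outside its range is refused whole. The fingers move at their own pace and stop on an object; "force" is the grip in N (left out, the last holds). Time passes only in rows, so rows that repeat a pose let the fingers close, or fill a call up. It gives the time, the measured TCP pose, the force, the opening and the grip force at its end, in the units of the state.
- state(): the state, without advancing time (a new reading comes with each control period).
- camera(name): name is "scene" or "top" or "wrist"; returns the picture (400x640x3 uint8, red, green, blue); there is no depth.
- get_calibration(name): a dict with "fx", "fy", "cx", "cy" (pixels), "eye" and "rotation" of the camera in the world. Camera axes: x right, y up, looking along -z (the intrinsics and any distortion apply to the point x, -y, -z); pixel columns grow to the right and rows downward; lengths in m; the calibration is good to about 2 mm. The wrist camera is an equidistant fisheye: a pixel r from the principal point sees the ray r / f radians off the axis. A picture is of the moment at which its call begins: read the wrist's pose just before it. get_calibration takes no time and is no camera call; for the wrist camera it gives the pose at the moment of the call.
- hand_in(): hands the job in; it is judged then, once.
The state is a dict: "time": time; "q": joint angles; "qd": joint speeds; "tau": joint torques, N m; "tcp_pos": TCP position; "orientation": TCP orientation; "force": force on the tool from outside, world axes, zero at the start; "wrist_torque": the same for the moment, N m; "grip_width": opening from 0.0 (shut) to 1.0 (fully open); "gripper_force": force on a finger pad.
Only numpy, scipy, OpenCV 4.12 (cv2) and the standard library are available. Lean on these libraries where they do the work, as an engineer would, in place of code of your own. Each camera call takes 0.05 s, during which the arm holds its last target. There are 200 camera calls.

### The job

The front of the wooden slide box has just been re-glued and the box lies loose in the gluing cramp. Start the wedge by hand, thin end first and its straight side along the fixed block, far enough that it bites between block and sliding caul; then let go, take the mallet and drive the wedge home with separate light taps on its thick end until another tap no longer moves it forward and the caul holds the box tight against the fence. Then stand the mallet back on its head on the bare worktop, and leave the things lying about undisturbed.

Things in the scene. Friction and masses are not known exactly. Their poses are not given: they have to be found in the camera images.
- cramp: Gluing cramp: plywood board fixed to the worktop, with wooden blocks on it. Origin under the board's middle; x across it toward the fence, y along the wedge lane in the driving direction, z up. In mm: board x -102..110, y -125..125, top z 16. Fixed block x -101..-73, y -30..70, up to z 50. A low cleat at the caul's far end, x -72..-32, y 97..111, up to z 40
- lane_mouth (a point): Corner where the wedge lane begins: on the board at the fixed block's inner face, cramp (-73, -30, 16) mm. The lane lies between this face (parallel to cramp y) and the caul's tapered back, open at the top and toward -y, where only bare board lies. With the caul fully back it is 20 mm wide here and narrows by 1 in 6 toward +y
- caul: Sliding wooden jaw, 140 mm long (cramp y -45..95), up to cramp z 56, with a back tapered 1 in 6 and two cork pads toward the box. It slides along cramp x with about 4 N of friction and no spring. Its origin is at cramp (0, 0, 16) mm when fully back and moves toward +x as it closes. Fully back, the pads' face is at cramp x -29, the back at x -53 beside the lane mouth
- slide_box: Wooden box with closed lid and brass catch, 100 (x) x 156 (y) x 55 mm, 0.38 kg, loose on the board between caul and fence. Origin under it; front (toward the caul) at x -51, back at x +49. The fence behind it is fixed but set some mm differently each time, so how far the wedge goes before it stops must be felt; from first bite it is some 20 to 70 mm
- wedge: Wooden wedge lying flat, 170 mm long, 34 high, 0.11 kg. Origin: underside, mid-length, midway across the tail. y points from tail (thick, flat face, y -85) to thin end (y +85). The 40 mm at the tail have parallel sides, x -16.85 and 16.85, to hold it by. Side -x is straight; side +x tapers 1 in 6 to 12 mm thickness, its last 10 mm bevelled to 6. In the lane its axes lie as the cramp's
- wedge_tip (a point): middle of the wedge's thin end face, 17 mm above its underside, 6 mm from its straight side
- wedge_tail (a point): middle of the wedge's thick end face, 17 mm above its underside: the mallet strikes here. The wedge is waxed, slides evenly and stays where it is driven. Light taps are plenty: about 0.06 m/s, 10 to 20 N felt at the wrist; faster blows (0.15 m/s) hit far harder than the wrist shows and may bruise it or crack the box
- mallet: Small wooden mallet standing on its head, handle up, 0.18 to 0.29 kg; origin under the middle of the head, z up the handle. Head 80 mm (x, between its two striking faces, either will do) x 46 (y) x 44 high. Handle 22 mm (x) x 28 (y), from the head up to z 130 mm
- petri_dish: clear dish of grains, 60 mm wide, 13 mm high, a bystander; origin under its middle
- loupe: folded loupe, 36 x 26 x 16 mm, a bystander; origin under its middle
- screwdriver: small screwdriver, 138 mm long, 17 mm thick, a bystander; origin under its middle

How it is judged:
By the outcome, as a careful person would: the job done as asked, in the order asked, and still so for the second after the job is handed in, with the robot touching nothing.
It also fails if it takes over 72 s, if anything falls off the work surface, if the arm or the gripper's body presses on something with over 40 N, if the wrist force passes 120 N, or if a joint passes its speed limit or range.

## Working session

There is one attempt and no reset: what is moved stays moved. The work goes in short steps, Python scripts to look and compute and a tool call to move; the robot and the scene stay as the last step left them, time stands still between calls to the robot, and variables do not carry over. Pictures are saved under pics/ and viewed, at most 10 in all, crops included, and the job is handed in when it is done.

Besides the shell and the picture viewer there is one more tool, called after "Call:" in YAML: its name, and indented under it one key for each argument. drive_tool: Moves the arm, as the interface text tells. Its arguments: {"type":"object","properties":{"moves":{"type":"array"},"force":{"type":"number"}},"required":["moves"]}

```bash
mkdir -p pics; ls
python3 - <<'E'
from rig import *
import cv2
for n in("scene","top"):
    im=camera(n); cv2.imwrite(f"pics/{n}0.png",im[:,:,::-1]); c=get_calibration(n); print(n,c)
print(state())
E
```

```text
pics
scene {'fx': 369.9427236248634, 'fy': 369.9427236248634, 'cx': 326.65133484627853, 'cy': 199.37406904162455, 'eye': array([ 0.12783382, -0.46474205,  0.75207388]), 'rotation': array([ 0.89170488,  0.35718194, -0.10269936, -0.25833371])}
top {'fx': 478.36046967271886, 'fy': 478.36046967271886, 'cx': 322.2191280369705, 'cy': 204.48389291531186, 'eye': array([0.2232515 , 0.09732576, 1.23867301]), 'rotation': array([-0.68184958, -0.07386749,  0.07960286,  0.72338657])}
{'time': 0.1, 'q': array([-1.38546675,  0.42666195,  0.07382948,  1.60655574, -0.03406682,
        1.11079196, -0.06709047]), 'qd': array([ 0.00097256, -0.0030759 , -0.00016787, -0.00082713,  0.00037959,
       -0.00150166, -0.00108921]), 'tau': array([ 8.46617011e-03, -9.51515579e+01,  3.77132535e+00, -4.64389944e+01,
        1.95877429e-02,  6.72338734e-03,  6.85004181e-06]), 'tcp_pos': array([0.2217109 , 0.63716436, 0.23867931]), 'orientation': array([-4.64262920e-05,  1.66627070e-01,  9.86019819e-01, -5.77530579e-04]), 'force': array([ 0.29551012, -0.4960146 ,  0.01160725]), 'wrist_torque': array([-0.04858308,  0.00928588, -0.02546616]), 'gripper_force': 0.0, 'grip_width': 0.99716606343091}
```

View pics/top0.png

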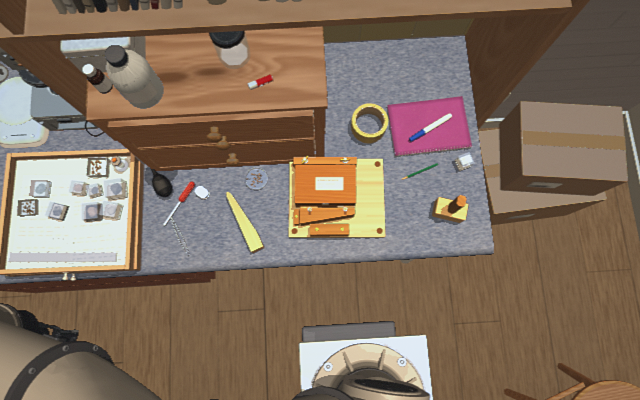

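View pics/scene0.png

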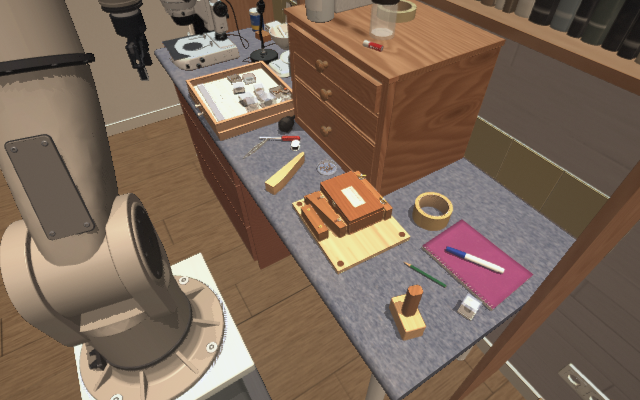

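The top view (image up is world +x, image left is +y) shows:
- Cramp board at columns 289–385, rows 158–238, with the fixed block near (328,229).
- Wedge from its tail at (255,248) to its tip at (229,193).
- Mallet head near (450,209).

The scene view agrees. Next I'll measure.

```bash
cat > h.py <<'E'
import numpy as np, cv2
from scipy.spatial.transform import Rotation as R
from rig import *
def rot(q): q=np.asarray(q); return R.from_quat([q[1],q[2],q[3],q[0]])
def ray(c,px,fish=False):
    u=(px[0]-c["cx"])/c["fx"]; v=(px[1]-c["cy"])/c["fy"]
    if fish:
        r=np.hypot(u,v); s=np.sin(r)/max(r,1e-9); d=np.array([u*s,-v*s,-np.cos(r)])
    else: d=np.array([u,-v,-1.])
    return rot(c["rotation"]).apply(d)
def plane(c,px,z,fish=False):
    d=ray(c,px,fish); e=np.asarray(c["eye"]); return e+d*(z-e[2])/d[2]
def proj(c,p,fish=False):
    q=rot(c["rotation"]).inv().apply(np.asarray(p)-c["eye"]); x,y,z=q[0],-q[1],-q[2]
    if fish:
        r=np.hypot(x,y); t=np.arctan2(r,z); x,y,z=x/r*t,y/r*t,1
    return np.array([c["cx"]+c["fx"]*x/z,c["cy"]+c["fy"]*y/z])
E
python3 - <<'E'
from h import *
c=get_calibration("top"); im=cv2.imread("pics/top0.png"); s=im[145:260,215:395]
cv2.imwrite("pics/c1.png",cv2.resize(s,None,fx=4.4,fy=4.4,interpolation=cv2.INTER_CUBIC))
hsv=cv2.cvtColor(im,cv2.COLOR_BGR2HSV)
m=cv2.inRange(hsv,(15,70,120),(35,255,255))
cs,_=cv2.findContours(m,cv2.RETR_EXTERNAL,cv2.CHAIN_APPROX_SIMPLE)
for k in cs:
    if cv2.contourArea(k)<150: continue
    r=cv2.minAreaRect(k); b=cv2.boxPoints(r); 
    if b[:,1].min()<140 or b[:,0].min()<200: continue
    z=0.016 if r[1][0]*r[1][1]>4000 else 0.034
    print(cv2.contourArea(k),np.round(b,1).tolist(),z,np.round([plane(c,p,z)[:2] for p in b],4).tolist())
    print(' approx',[(p[0].tolist(),np.round(plane(c,p[0],z)[:2],3).tolist()) for p in cv2.approxPolyDP(k,2,True)])
E
```

```text
220.0 [[452.20001220703125, 325.29998779296875], [463.0, 323.29998779296875], [473.3999938964844, 379.0], [462.6000061035156, 381.0]] 0.034 [[0.1685, -0.2196], [0.1717, -0.2466], [0.0418, -0.2557], [0.0388, -0.2293]]
 approx [([459, 324], [0.171, -0.237]), ([463, 339], [0.135, -0.242]), ([462, 343], [0.126, -0.238]), ([459, 335], [0.145, -0.233]), ([460, 367], [0.071, -0.227]), ([463, 357], [0.093, -0.237]), ([468, 380], [0.04, -0.242]), ([468, 374], [0.054, -0.244]), ([472, 377], [0.046, -0.253]), ([468, 369], [0.065, -0.246]), ([471, 366], [0.072, -0.254]), ([468, 361], [0.083, -0.248]), ([468, 350], [0.109, -0.251]), ([466, 353], [0.102, -0.245]), ([463, 349], [0.112, -0.239]), ([463, 330], [0.156, -0.245])]
1179.0 [[464.0, 324.1000061035156], [499.3999938964844, 320.0], [507.1000061035156, 387.0], [471.70001220703125, 391.1000061035156]] 0.034 [[0.1696, -0.2488], [0.1741, -0.3366], [0.0191, -0.3334], [0.015, -0.2481]]
 approx [([465, 324], [0.17, -0.251]), ([467, 348], [0.113, -0.249]), ([469, 337], [0.139, -0.257]), ([473, 360], [0.085, -0.26]), ([473, 350], [0.108, -0.263]), ([
[... 19420 characters left out ...]
 [0.617, 0.11]), ([308, 156], [0.628, 0.109]), ([305, 157], [0.626, 0.118]), ([308, 163], [0.608, 0.11]), ([337, 164], [0.601, 0.033]), ([342, 163], [0.603, 0.02]), ([340, 160], [0.612, 0.025]), ([348, 160], [0.611, 0.003]), ([348, 163], [0.602, 0.004]), ([344, 164], [0.6, 0.015]), ([356, 163], [0.601, -0.017]), ([356, 202], [0.494, -0.01]), ([354, 206], [0.484, -0.004]), ([345, 208], [0.48, 0.02]), ([296, 207], [0.49, 0.148]), ([293, 201], [0.507, 0.155]), ([294, 168], [0.597, 0.148]), ([291, 164], [0.608, 0.156]), ([305, 161], [0.614, 0.118]), ([303, 157], [0.626, 0.123]), ([301, 161], [0.615, 0.129]), ([300, 158], [0.624, 0.131]), ([294, 158], [0.625, 0.147]), ([293, 162], [0.614, 0.15])]
```

View pics/c1.png

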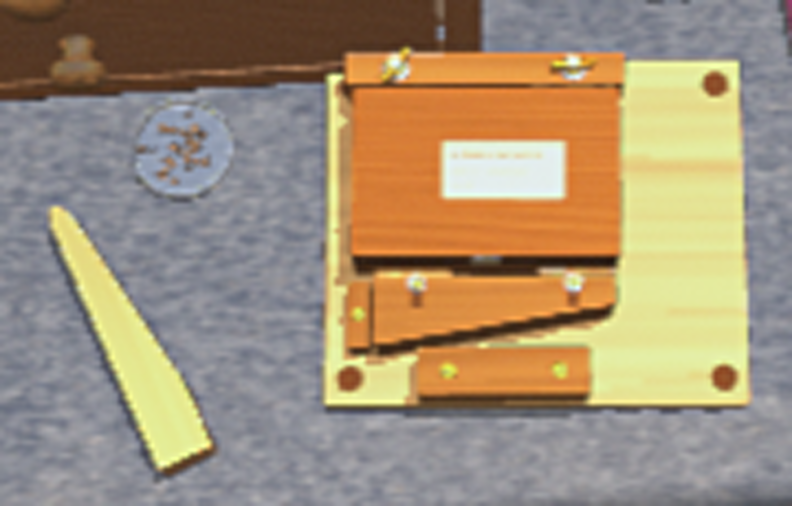

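The enlarged top crop shows the board corners, the block top, the caul with its thick end at the cleat on the left, and the wedge. The wedge's knuckle is at crop (178,372), so its tapered side is on the right. The lane opens toward image right, so driving goes image left, along world +y. Next I'll fit the poses.

```bash
cat >> h.py <<'E'
def fit2(model,pts):
    m=np.array(model,float);p=np.array(pts,float);mc,pc=m.mean(0),p.mean(0);a,b=m-mc,p-pc
    th=np.arctan2((a[:,0]*b[:,1]-a[:,1]*b[:,0]).sum(),(a*b).sum()); c,s=np.cos(th),np.sin(th);r=np.array([[c,-s],[s,c]])
    t=pc-r@mc; return th,t,np.linalg.norm((m@r.T+t)-p,axis=1)
def fmt(a): return np.round(a,4).tolist()
E
python3 - <<'E'
from h import *
c=get_calibration("top"); P=lambda x,y,z: plane(c,(214.5+x/4.4+.4,144.5+y/4.4+.4),z)[:2]
M=[(110,125),(110,-125),(-102,-125),(-102,125)]; Q=[P(*k,.016) for k in[(327,73),(739,61),(750,405),(325,405)]]
M+=[(-73,-30),(-101,-30),(-101,70),(-73,70)]; Q+=[P(*k,.05) for k in[(590,347),(589,397),(418,397),(419,348)]]
th,t,e=fit2(np.array(M)/1e3,Q); print("cramp",np.degrees(th),t,fmt(e))
W=[(-16.85,-85),(16.85,-85),(16.85,-45),(-10.85,85)]; Q=[P(*k,.034) for k in[(157,471),(212,446),(179,372),(51,211)]]
W2=np.array([(-16.85,-85),(16.85,-85),(16.85,-45),(-10.85,85)])/1e3
th,t,e=fit2(W2,Q); print("wedge",np.degrees(th),t,fmt(e)); cc,s=np.cos(th),np.sin(th)
print("grasp",t+np.array([[cc,-s],[s,cc]])@[0,-.065])
# mallet from scene + top
im=cv2.imread("pics/scene0.png"); c2=get_calibration("scene")
for n,i,cal in(("scene0",0,c2),("top0",1,c)):
    im=cv2.imread(f"pics/{n}.png"); 
    cr=im[275:350,370:450] if i==0 else im[180:230,420:490]
    cv2.imwrite(f"pics/m{i}.png",cr)
a=cv2.resize(cv2.imread("pics/m0.png"),(400,375),interpolation=cv2.INTER_CUBIC);b=cv2.resize(cv2.imread("pics/m1.png"),(400,286),interpolation=cv2.INTER_CUBIC)
b=cv2.copyMakeBorder(b,0,89,0,0,cv2.BORDER_CONSTANT); cv2.imwrite("pics/mm.png",np.hstack([a,b]))
E
```

```text
cramp -2.843222823912662 [0.50531007 0.04096019] [0.0058, 0.0009, 0.0008, 0.0029, 0.0011, 0.0019, 0.001, 0.0017]
wedge -67.13957643815748 [0.46323575 0.28422206] [0.0012, 0.0017, 0.0059, 0.0034]
grasp [0.40334125 0.25897037]
```

View pics/mm.png

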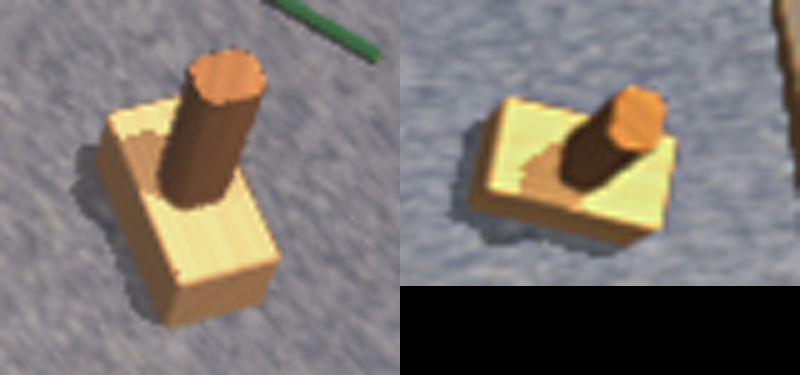

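The left half shows the mallet in the scene view and the right half in the top view. The head's top corners in the top crop are about (107,97), (277,142), (262,232) and (88,190), with the handle upright. Now moving toward the wedge.

Call:
drive_tool:
  moves:
    - [[-15, -15, 0, 1, 0], [-50, -50, 5, 2.7, 0], [-90, -90, 15, 4.4, 0], [-135, -135, 25, 6.1, 0], [-180, -180, 35, 7.8, 0], [-225, -225, 45, 9.5, 0], [-265, -265, 52, 11.2, 0], [-295, -297, 60, 12.9, 0]]

```text
time: 1.1
tcp_pos: [0.4035, 0.2574, 0.1791]
orientation: [-0.0, 0.749, 0.662, -0.0]
force: [0.2, 1.7, -0.5]
grip_width: 0.997
gripper_force: 0.0
```

Call:
drive_tool:
  moves:
    - [[0, 0, 0, 1.7, 0], [0, 0, 0, 3.4, 0], [0, 0, 0, 5.1, 0], [0, 0, 0, 6.8, 0], [0, 0, 0, 8.5, 0], [0, 0, 0, 10.1, 0], [0, 0, 0, 10.1, 0], [0, 0, 0, 10.1, 0]]

```text
time: 2.1
tcp_pos: [0.4027, 0.26, 0.1793]
orientation: [0.0, 0.98, 0.2, -0.0]
force: [-0.5, 0.3, 0.5]
grip_width: 1.002
gripper_force: 0.0
```

Run:
```python
from h import *
s=state(); c=get_calibration("wrist"); im=camera("wrist"); cv2.imwrite("pics/w1.png",im[:,:,::-1])
print(s["time"],fmt(s["tcp_pos"]),fmt(s["orientation"]),fmt(s["q"]),fmt(s["force"])); print(c)
ct=get_calibration("top"); P=lambda x,y,z: plane(ct,(420+(x+.5)/5.714-.5,180+(y+.5)/5.72-.5),z)[:2]
th,t,e=fit2(np.array([(-40,-23),(40,-23),(40,23),(-40,23)])/1e3,[P(*k,.044) for k in[(107,97),(277,142),(262,232),(88,190)]][::-1])
print("mallet",np.degrees(th),t,fmt(e))
```

```text
2.1 [0.4027, 0.26, 0.1793] [0.0001, 0.9798, 0.1998, -0.0001] [-1.2604, 0.1984, 0.6278, 2.1233, -0.1529, 0.863, -1.7106] [-0.4552, 0.3335, 0.4915]
{'fx': 309.70691628693146, 'fy': 309.70691628693146, 'cx': 314.52352861008916, 'cy': 204.25941594692506, 'eye': array([0.46828072, 0.28913616, 0.31472161]), 'rotation': array([ 0.82560436, -0.1204171 ,  0.0793914 , -0.54550359])}
mallet -107.79172711370279 [ 0.45702534 -0.24983169] [0.0016, 0.0018, 0.0026, 0.0011]
```

View pics/w1.png

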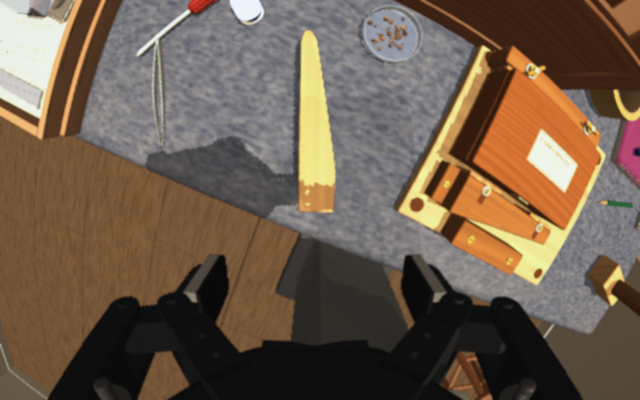

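The wrist view shows the wedge upright in the picture. Its tail edge is at about (299,211) to (333,211) and its tip near (309,32), with the open fingers below it.

Run:
```python
from h import *
s=state(); c=get_calibration("wrist"); im=cv2.imread("pics/w1.png")
hsv=cv2.cvtColor(im,cv2.COLOR_BGR2HSV); m=cv2.inRange(hsv,(10,90,90),(35,255,255)); m[:,:285]=0; m[:,350:]=0; m[225:]=0
for r in(40,60,100,140,160,180,195,205,209,212,214):
    x=np.where(m[r])[0]; print(r,(x.min(),x.max(),fmt(plane(c,(x.min()-.5,r),.034,1)[:2]),fmt(plane(c,(x.max()+.5,r),.034,1)[:2])) if len(x) else None)
L=np.array([plane(c,(np.where(m[r])[0].min()-.5,r),.034,1)[:2] for r in range(60,206,5)])
d=np.polyfit(L[:,0],L[:,1],1); th=np.arctan(d[0]); y=np.array([np.cos(th),np.sin(th)]); x=np.array([y[1],-y[0]])
rows=np.where(m[:,305:328].any(1))[0]; print("rows",rows.min(),rows.max())
tail=plane(c,(316,rows.max()+.5),.034,1)[:2]; tip=plane(c,(309,rows.min()-.5),.034,1)[:2]
print("yaw",np.degrees(th),"len",(tip-tail)@y)
p0=np.array([0,d[1]]); g=p0+y*((tail-p0)@y+.020)+x*.01685
print("grasp(y=-65)",g,"width at tail",[(plane(c,(np.where(m[r])[0].max()+.5,r),.034,1)[:2]-p0)@x for r in(165,180,195,205)])
```

```text
40 (np.int64(301), np.int64(316), [0.527, 0.3275], [0.5325, 0.3144])
60 (np.int64(301), np.int64(319), [0.5096, 0.3201], [0.5162, 0.3045])
100 (np.int64(299), np.int64(324), [0.4751, 0.3074], [0.4841, 0.286])
140 (np.int64(299), np.int64(330), [0.4415, 0.2933], [0.4529, 0.2667])
160 (np.int64(298), np.int64(333), [0.4242, 0.2871], [0.4371, 0.2568])
180 (np.int64(298), np.int64(334), [0.4069, 0.28], [0.4203, 0.2484])
195 (np.int64(298), np.int64(333), [0.3935, 0.2745], [0.4068, 0.2434])
205 (np.int64(298), np.int64(333), [0.3845, 0.2708], [0.3978, 0.2394])
209 (np.int64(298), np.int64(333), [0.3808, 0.2693], [0.3942, 0.2378])
212 (np.int64(321), np.int64(331), [0.3866, 0.248], [0.3907, 0.2383])
214 None
rows 30 212
yaw 21.589401073385915 len 0.17077013081896134
grasp(y=-65) [0.40263639 0.2601385 ] width at tail [np.float64(0.032784309194359824), np.float64(0.03426297374642092), np.float64(0.03392230479478047), np.float64(0.03433874929045063)]
```

Call:
drive_tool:
  moves:
    - [[0, 0, 15, 0.2, 0], [0, 0, 50, 0.2, 0], [0, 0, 95, 0.2, 0], [0, 0, 135, 0.2, 0], [0, 0, 157, 0.2, 0], [0, 0, 165, 0.2, 0], [0, 0, 165, 0.2, 120], [0, 0, 165, 0.2, 255]]
  force: 50

```text
time: 3.15
tcp_pos: [0.4032, 0.2603, 0.015]
orientation: [-0.0, 0.982, 0.187, 0.0]
force: [-1.0, 0.1, -0.2]
grip_width: 0.606
gripper_force: 0.0
```

Call:
drive_tool:
  moves:
    - [[0, 0, 0, 0, 255], [0, 0, 0, 0, 255], [0, 0, 0, 0, 255], [0, 0, -5, 0, 255], [0, 0, -20, 0, 255], [0, 0, -45, 0, 255], [0, 0, -75, 0, 255], [0, 0, -90, 0, 255]]

```text
time: 4.15
tcp_pos: [0.4032, 0.2604, 0.1063]
orientation: [-0.001, 0.982, 0.188, 0.001]
force: [-0.4, -0.7, -1.9]
grip_width: 0.38
gripper_force: 49.8
```

Run:
```python
from h import *
s=state(); print(s["time"],fmt(s["tcp_pos"]),fmt(s["orientation"]),fmt(s["q"]),fmt(s["force"]),s["grip_width"],s["gripper_force"])
# refined cramp fit from the wrist picture, taken at tcp known; use top fit without bad corner
c=get_calibration("top"); P=lambda x,y,z: plane(c,(214.5+x/4.4+.4,144.5+y/4.4+.4),z)[:2]
M=[(110,-125),(-102,-125),(-102,125)]; Q=[P(*k,.016) for k in[(739,61),(750,405),(325,405)]]
M+=[(-73,-30),(-101,-30),(-101,70),(-73,70)]; Q+=[P(*k,.05) for k in[(590,347),(589,397),(418,397),(419,348)]]
th,t,e=fit2(np.array(M)/1e3,Q); print("cramp",np.degrees(th),t,fmt(e))
cr,sr=np.cos(th),np.sin(th); Rm=np.array([[cr,-sr],[sr,cr]])
T=t+Rm@[-.0540,-.130-.085+.020+.005*0]; print("hover grasp target (tip y=-45 cramp)",T)
Rt=rot(s["orientation"]).as_matrix(); print("shift",Rt.T@(np.r_[T,s["tcp_pos"][2]]-s["tcp_pos"])*1e3,"toolx yaw",np.degrees(np.arctan2(Rt[1,0],Rt[0,0])))
```

```text
4.15 [0.4032, 0.2604, 0.1063] [-0.0007, 0.9823, 0.1875, 0.0008] [-1.2073, 0.332, 0.5935, 2.1818, -0.288, 0.7, -1.6107] [-0.3721, -0.7311, -1.9345] 0.3798889156901645 49.79700565338135
cramp -3.2681823458969292 [0.50616154 0.04050295] [0.0006, 0.0006, 0.0012, 0.0006, 0.0017, 0.0011, 0.0014]
hover grasp target (tip y=-45 cramp) [ 0.44113249 -0.15110139]
shift [-116.32745053  396.57871332   -0.67652174] toolx yaw 21.616898402386767
```

Call:
drive_tool:
  moves:
    - [[5, 15, 0, -0.3, 255], [12, 45, -5, -1.2, 255], [10, 85, -10, -2.3, 255], [5, 125, -10, -3.4, 255], [-5, 165, -10, -4.5, 255], [-18, 205, -10, -5.6, 255], [-32, 245, -10, -6.7, 255], [-48, 285, -10, -7.8, 255]]

```text
time: 5.15
tcp_pos: [0.4631, -0.0239, 0.1146]
orientation: [0.0, 0.826, 0.564, 0.0]
force: [0.4, -0.5, -1.4]
grip_width: 0.383
gripper_force: 49.8
```

Run:
```python
from h import *
s=state(); T=np.array([0.4411,-0.1511,s["tcp_pos"][2]])
Rt=rot(s["orientation"]).as_matrix(); print("shift",Rt.T@(T-s["tcp_pos"])*1e3,"toolx yaw",np.degrees(np.arctan2(Rt[1,0],Rt[0,0])),s["tcp_pos"])
```

```text
shift [-1.26493110e+02  2.58712050e+01 -1.00303246e-02] toolx yaw 68.65150525703476 [ 0.4630525  -0.02386827  0.11456254]
```

Call:
drive_tool:
  moves:
    - [[-25, 5, 0, -0.6, 255], [-55, 11, 0, -1.2, 255], [-85, 17, 0, -1.8, 255], [-110, 22, 0, -2.5, 255], [-122, 25, 0, -3.0, 255], [-126, 26, 0, -3.05, 255], [-126, 26, 0, -3.05, 255], [-126, 26, 0, -3.05, 255]]

```text
time: 6.15
tcp_pos: [0.4411, -0.1487, 0.1143]
orientation: [-0.0, 0.727, 0.687, -0.0]
force: [0.1, 0.2, -1.7]
grip_width: 0.385
gripper_force: 49.9
```

Run:
```python
from h import *
s=state(); c=get_calibration("wrist"); im=camera("wrist"); cv2.imwrite("pics/w2.png",im[:,:,::-1])
print(s["time"],fmt(s["tcp_pos"]),fmt(s["orientation"]),fmt(s["force"]),s["q"][6])
x0,y0=[int(v) for v in proj(c,(.5,.02,.03),1)]; print(x0,y0,c["eye"])
x0=max(0,min(440,x0-100));y0=max(0,min(250,y0-75)); print("crop",x0,y0)
cv2.imwrite("pics/w2c.png",cv2.resize(im[y0:y0+150,x0:x0+200,::-1],None,fx=4,fy=4,interpolation=cv2.INTER_CUBIC))
```

```text
6.15 [0.4411, -0.1487, 0.1143] [-0.0001, 0.727, 0.6866, -0.0] [0.056, 0.1645, -1.6718] 0.3249026418750387
384 -12 [ 0.44417843 -0.07568355  0.24981822]
crop 284 0
```

View pics/w2.png

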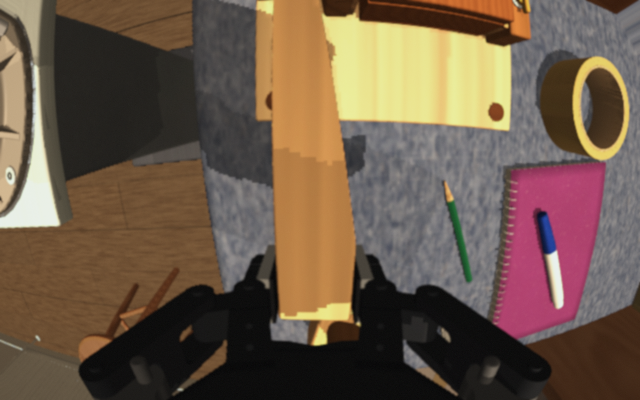

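The wrist view shows the wedge held straight, with its left edge near column 275. The board's near corners are at about (257,121) and (510,130). The lane is hidden under the wedge. I'll use these to check the cramp pose and the wedge's alignment.

Run:
```python
from h import *
s=state(); c=get_calibration("wrist"); im=cv2.imread("pics/w2.png"); top=camera("top"); cv2.imwrite("pics/top2.png",top[:,:,::-1])
th=np.radians(-3.268); t=np.array([.50616,.0405]); cr,sr=np.cos(th),np.sin(th); Rm=np.array([[cr,-sr],[sr,cr]])
C=lambda p: fmt((Rm.T@(p[:2]-t))*1e3)
for p in[(257,121),(510,130)]: q=plane(c,p,.016,1); print(fmt(q),"cramp",C(q))
hsv=cv2.cvtColor(im,cv2.COLOR_BGR2HSV); m=cv2.inRange(hsv,(8,90,90),(35,255,255))
zt=s["tcp_pos"][2]+.019
L=[]
for r in range(125,240,8):
    x=np.where(m[r,265:320])[0].min()+265-.5; L.append(plane(c,(x,r),zt,1)[:2])
L=np.array(L); print("edge cramp first/last",C(L[0]),C(L[-1])); k=np.polyfit(L[:,1],L[:,0],1); print("edge yaw",90-np.degrees(np.arctan(k[0])), "resid",np.std(L[:,0]-np.polyval(k,L[:,1])))
tail=plane(c,(315,320),zt,1); print("tail",C(tail)); print("tcp cramp",C(s["tcp_pos"]))
cv2.imwrite("pics/top2c.png",cv2.resize(top[175:275,265:435,::-1],None,fx=4.4,fy=4.4,interpolation=cv2.INTER_CUBIC))
```

```text
[0.4005, -0.0772, 0.016] cramp [-98.7948, -123.5786]
[0.6119, -0.0879, 0.016] cramp [112.8824, -122.1985]
edge cramp first/last [-71.8272, -123.2124] [-71.6676, -168.1714]
edge yaw 87.03878083388697 resid 0.00011413555312395048
tail [-55.0347, -210.4648]
tcp cramp [-54.1185, -192.5862]
```

View pics/top2c.png

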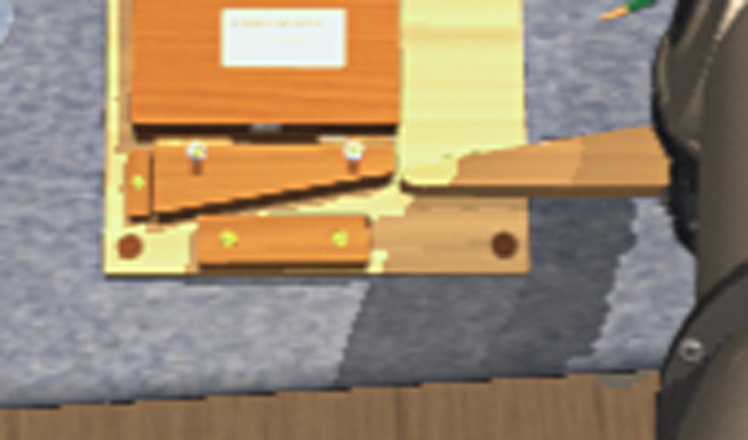

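The top view shows the wedge tip at crop (402,185), just right of the caul and short of the lane mouth. The wrist measurement puts the cramp about 3 mm farther in x, so I'll shift 3 mm away from the block and lower.

Call:
drive_tool:
  moves:
    - [[0, 1, 10, 0, 255], [0, 3, 30, 0, 255], [0, 3, 52, 0, 255], [0, 3, 70, 0, 255], [0, 3, 78, 0, 255], [0, 3, 81, 0, 255], [0, 3, 82, 0, 255], [0, 3, 83, 0, 255]]

```text
time: 7.25
tcp_pos: [0.4443, -0.1495, 0.0317]
orientation: [0.0, 0.727, 0.687, 0.0]
force: [0.4, -0.7, -1.6]
grip_width: 0.384
gripper_force: 49.8
```

Call:
drive_tool:
  moves:
    - [[0, 0, 0.5, 0, 255], [0, 0, 0.5, 0, 255], [4, 0, 0.5, 0, 255], [10, 0, 0.5, 0, 255], [17, 0, 0.5, 0, 255], [24, 0, 0.5, 0, 255], [30, 0, 0.5, 0, 255], [30, 0, 0.5, 0, 255]]

```text
time: 8.25
tcp_pos: [0.4461, -0.1185, 0.031]
orientation: [0.0, 0.727, 0.687, 0.0]
force: [1.2, 1.7, 5.6]
grip_width: 0.385
gripper_force: 50.6
```

Call:
drive_tool:
  moves:
    - [[5, 0, -0.5, 0, 255], [12, 0, -0.5, 0, 255], [12, -0.5, -0.5, 0, 255], [12, -1, -0.5, 0, 255], [12, -1.3, -0.5, 0, 255], [12, -1.5, -0.5, 0, 255], [12, -1.5, -0.5, 0, 255], [12, -1.5, -0.5, 0, 255]]

```text
time: 9.25
tcp_pos: [0.4449, -0.1076, 0.0313]
orientation: [0.0, 0.727, 0.687, -0.0]
force: [-1.1, 0.1, -1.6]
grip_width: 0.386
gripper_force: 49.9
```

Call:
drive_tool:
  moves:
    - [[0, -0.3, 0, 0, 255], [0, -0.6, 0, 0, 255], [0, -0.9, 0, 0, 255], [0, -1.2, 0, 0, 255], [0, -1.4, 0, 0, 255], [0, -1.5, 0, 0, 255], [0, -1.5, 0, 0, 255], [0, -1.5, 0, 0, 255]]

```text
time: 10.25
tcp_pos: [0.4434, -0.1074, 0.0313]
orientation: [0.0, 0.727, 0.687, -0.0]
force: [0.4, -0.9, -1.6]
grip_width: 0.381
gripper_force: 49.9
```

Call:
drive_tool:
  moves:
    - [[0, -0.4, 0, 0, 255], [0, -0.8, 0, 0, 255], [0, -1.2, 0, 0, 255], [0, -1.6, 0, 0, 255], [0, -2, 0, 0, 255], [0, -2, 0, 0, 255], [0, -2, 0, 0, 255], [0, -2, 0, 0, 255]]

```text
time: 11.25
tcp_pos: [0.4425, -0.1075, 0.0316]
orientation: [0.001, 0.727, 0.686, 0.001]
force: [6.4, 0.9, -2.4]
grip_width: 0.382
gripper_force: 50.8
```

Call:
drive_tool:
  moves:
    - [[0, 0.8, 0, 0, 255], [2, 0.8, 0, 0, 255], [5, 0.8, 0, 0, 255], [8, 0.8, 0, 0, 255], [11, 0.8, 0, 0, 255], [14, 0.8, 0, 0, 255], [16, 0.8, 0, 0, 255], [16, 0.8, 0, 0, 255]]

```text
time: 12.25
tcp_pos: [0.4439, -0.0915, 0.0316]
orientation: [0.001, 0.727, 0.686, 0.0]
force: [6.7, -0.7, -1.9]
grip_width: 0.383
gripper_force: 50.5
```

Call:
drive_tool:
  moves:
    - [[1, 0, 0, 0, 255], [2, 0, 0, 0, 255], [3, 0, 0, 0, 255], [4, 0, 0, 0, 255], [5, 0, 0, 0, 255], [6, 0, 0, 0, 255], [7, 0, 0, 0, 255], [7, 0, 0, 0, 255]]

```text
time: 13.25
tcp_pos: [0.4444, -0.0854, 0.0316]
orientation: [0.001, 0.727, 0.686, 0.0]
force: [6.1, -7.1, -1.5]
grip_width: 0.385
gripper_force: 50.3
```

Call:
drive_tool:
  moves:
    - [[1, 0.4, 0, 0, 255], [2, 0.5, 0, 0, 255], [3.5, 0.5, 0, 0, 255], [5, 0.5, 0, 0, 255], [6.5, 0.5, 0, 0, 255], [8, 0.5, 0, 0, 255], [8, 0.5, 0, 0, 255], [8, 0.5, 0, 0, 255]]

```text
time: 14.25
tcp_pos: [0.4451, -0.0772, 0.0315]
orientation: [0.001, 0.727, 0.686, 0.0]
force: [5.6, -6.4, 0.1]
grip_width: 0.386
gripper_force: 50.1
```

Call:
drive_tool:
  moves:
    - [[0, 0, 0, 0, 100], [0, 0, 0, 0, 60], [0, 0, 0, 0, 60], [0, 0, 0, 0, 60], [0, 0, -15, 0, 60], [0, 0, -50, 0, 60], [0, 0, -95, 0, 60], [0, 0, -130, 0, 60]]

```text
time: 15.25
tcp_pos: [0.4445, -0.0767, 0.1638]
orientation: [0.0, 0.727, 0.686, 0.0]
force: [0.7, 0.2, -0.0]
grip_width: 0.767
gripper_force: 0.0
```

Run:
```python
from h import *
s=state(); c=get_calibration("wrist"); im=camera("wrist"); cv2.imwrite("pics/w3.png",im[:,:,::-1]); np.save("w3.npy",[c["eye"]]); 
import pickle; pickle.dump((s,c),open("w3.pkl","wb"))
Rt=rot(s["orientation"]).as_matrix(); M=np.array([.457,-.2498,s["tcp_pos"][2]])
print("shift to mallet",Rt.T@(M-s["tcp_pos"])*1e3,"yaw x",np.degrees(np.arctan2(Rt[1,0],Rt[0,0])),"q",fmt(s["q"]),fmt(s["tcp_pos"]),fmt(s["force"]))
```

```text
shift to mallet [-1.72051936e+02  2.25283774e+01  1.20657425e-02] yaw x 86.68309408686346 q [-0.4504, 0.1609, 0.5307, 2.1918, -0.112, 0.8128, 0.0939] [0.4445, -0.0767, 0.1638] [0.6677, 0.1584, -0.036]
```

View pics/w3.png

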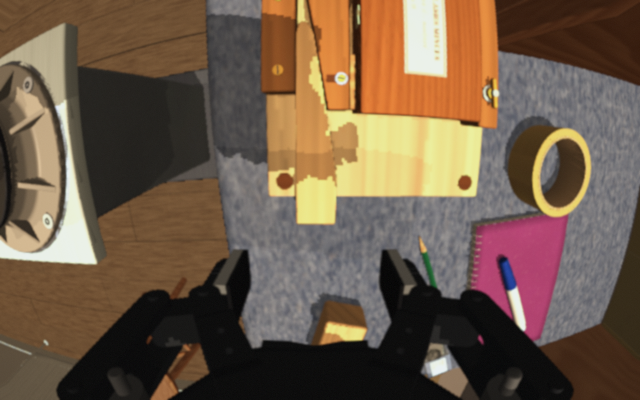

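The wrist view shows the wedge seated in the lane along the block, its tail at about (297..337,222), and the mallet's head near (340,320). The wedge is released and biting. Next I'll check the mallet against the two fixed views while I move over.

Run:
```python
from h import *
import pickle
s,c=pickle.load(open("w3.pkl","rb"))
for p in[(297,222.5),(337,222.5)]: print("tail",fmt(plane(c,p,.05,1)))
for p in[(268,196),(478,195)]: print("board",fmt(plane(c,p,.016,1)))
a,b=get_calibration("scene"),get_calibration("top")
def tri(pa,pb):
    da,db=ray(a,pa),ray(b,pb); A=np.c_[da,-db]; k=np.linalg.lstsq(A,b["eye"]-a["eye"],rcond=None)[0]
    p,q=a["eye"]+k[0]*da,b["eye"]+k[1]*db; return fmt((p+q)/2),np.linalg.norm(p-q)
S=lambda x,y:(370+(x+.5)/5-.5,275+(y+.5)/5-.5); T=lambda x,y:(420+(x+.5)/5.714-.5,180+(y+.5)/5.72-.5)
print("handle top",tri(S(228,77),T(237,119)))
print("corners",tri(S(280,260),T(262,232)),tri(S(175,283),T(88,190)), tri(S(108,115),T(107,97)))
```

```text
tail [0.4274, -0.0931, 0.05]
tail [0.4617, -0.0951, 0.05]
board [0.399, -0.0771, 0.016]
board [0.6138, -0.0875, 0.016]
handle top ([0.4594, -0.2504, 0.1278], np.float64(0.0011789765015402349))
corners ([0.4413, -0.2892, 0.0554], np.float64(0.041736742270647394)) ([0.4781, -0.2426, -0.0919], np.float64(0.00922399153545834)) ([0.4716, -0.2119, 0.041], np.float64(0.03990642345791248))
```

Call:
drive_tool:
  moves:
    - [[-5, 1, -2, 1, 0], [-20, 3, -5, 2.7, 0], [-42, 6, -5, 4.4, 0], [-66, 9, -5, 6.1, 0], [-90, 12, -5, 7.8, 0], [-114, 15, -5, 9.5, 0], [-138, 18, -5, 11.2, 0], [-158, 21, -5, 12.9, 0]]

```text
time: 16.3
tcp_pos: [0.4562, -0.2362, 0.1672]
orientation: [-0.0, 0.997, 0.078, 0.0]
force: [0.4, 0.7, 0.3]
grip_width: 1.003
gripper_force: 0.0
```

Call:
drive_tool:
  moves:
    - [[0, 4, 0, 1.5, 0], [0, 9, 0, 3.0, 0], [0, 14, 0, 4.5, 0], [0, 14, 0, 4.5, 0], [0, 14, 0, 4.5, 0], [0, 14, 5, 4.5, 0], [0, 14, 15, 4.5, 0], [0, 14, 25, 4.5, 0]]

```text
time: 17.3
tcp_pos: [0.4585, -0.249, 0.1405]
orientation: [-0.0, 0.988, -0.153, -0.0]
force: [-0.1, 0.3, 0.3]
grip_width: 1.003
gripper_force: 0.0
```

Run:
```python
from h import *
s=state(); c=get_calibration("wrist"); im=camera("wrist"); cv2.imwrite("pics/w4.png",im[:,:,::-1])
print(fmt(s["tcp_pos"]),fmt(s["orientation"]),fmt(s["force"]))
th=np.radians(72.2); ax=np.array([np.cos(th),np.sin(th)]); ay=np.array([-ax[1],ax[0]]); m0=np.array([.4585,-.2502])
for sx in(-40,40):
  for sy in(-23,23): print(proj(c,np.r_[m0+ax*sx/1e3+ay*sy/1e3,.044],1).round(1),end=' ')
print(proj(c,np.r_[m0,.13],1).round(1), proj(c,np.r_[m0,.044],1).round(1))
```

```text
[0.4585, -0.249, 0.1405] [-0.0001, 0.9882, -0.1534, -0.0002] [-0.1477, 0.3433, 0.2602]
[368.1 178.1] [365.1 233.6] [264.4 177.7] [266.8 233.4] [317.1 254.6] [316.2 206.5]
```

View pics/w4.png

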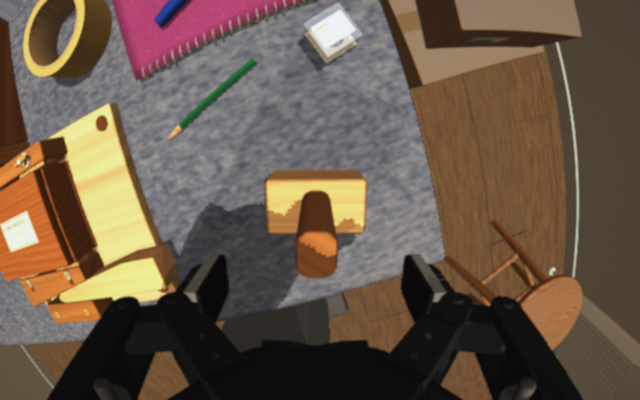

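The projected head corners (264–368, 178–233) match the picture, with the handle centred between the fingers. Descend and grip.

Call:
drive_tool:
  moves:
    - [[0, 0, 12, 0, 0], [0, 0, 32, 0, 0], [0, 0, 52, 0, 0], [0, 0, 62, 0, 0], [0, 0, 62, 0, 0], [0, 0, 62, 0, 150], [0, 0, 62, 0, 255], [0, 0, 62, 0, 255]]
  force: 90

```text
time: 18.35
tcp_pos: [0.4589, -0.2491, 0.0797]
orientation: [-0.0, 0.988, -0.154, 0.0]
force: [0.7, 0.3, -1.2]
grip_width: 0.375
gripper_force: 0.0
```

Call:
drive_tool:
  moves:
    - [[0, 0, 0, 0, 255], [0, 0, 0, 0, 255], [0, 0, 0, 0, 255], [0, 0, 0, 0, 255], [0, 0, -3, 0, 255], [0, 0, -10, 0, 255], [0, 0, -20, 0, 255], [0, 0, -30, 0, 255]]

```text
time: 19.35
tcp_pos: [0.4587, -0.2492, 0.1102]
orientation: [0.0, 0.988, -0.154, 0.0]
force: [0.5, 0.5, -2.0]
grip_width: 0.249
gripper_force: 87.9
```

Run:
```python
from h import *
s=state(); Rt=rot(s["orientation"]).as_matrix(); p=s["tcp_pos"]
th=np.radians(86.9); d=np.array([np.cos(th),np.sin(th)]); tail=np.array([.4446,-.0941])
T=np.r_[tail-d*(.040+.030),p[2]]
print(fmt(p),s["time"],s["grip_width"],s["gripper_force"],fmt(s["force"]),T,"shift",Rt.T@(T-p)*1e3,"yaw y",np.degrees(np.arctan2(Rt[1,1],Rt[0,1])),"want",86.9-180)
```

```text
[0.4587, -0.2492, 0.1102] 19.35 0.24850468369540288 87.90279865264893 [0.4504, 0.5227, -2.033] [ 0.44081448 -0.16399757  0.11016152] shift [-4.29061329e+01 -7.57711920e+01 -9.52353547e-03] yaw y -107.69021552668495 want -93.1
```

Call:
drive_tool:
  moves:
    - [[-5, -8, 0, -0.4, 255], [-14, -24, 0, -0.9, 255], [-24, -42, 0, -1.5, 255], [-34, -60, 0, -2.1, 255], [-41, -72, 2, -2.43, 255], [-43, -76, 6, -2.43, 255], [-43, -76, 10, -2.43, 255], [-43, -76, 11, -2.43, 255]]

```text
time: 20.35
tcp_pos: [0.4407, -0.1643, 0.098]
orientation: [0.0, 1.0, -0.028, -0.0]
force: [0.2, 0.3, -1.2]
grip_width: 0.247
gripper_force: 88.3
```

Call:
drive_tool:
  moves:
    - [[0, 0, 0, 0, 255], [0, 0, 0, 0, 255], [0, -2, 0, 0, 255], [0, -5, 0, 0, 255], [0, -8, 0, 0, 255], [0, -12, 0, 0, 255], [0, -16, 0, 0, 255], [0, -20, 0, 0, 255]]

```text
time: 21.35
tcp_pos: [0.4419, -0.1434, 0.0983]
orientation: [0.0, 1.0, -0.027, -0.0]
force: [-0.3, -0.2, -1.4]
grip_width: 0.245
gripper_force: 88.3
```

```bash
cat > st.py <<'E'
from h import *
s=state(); p=s["tcp_pos"]; Rt=rot(s["orientation"]).as_matrix(); th=np.radians(86.9)
print(round(s["time"],2),fmt(p),"tool yaw y",np.degrees(np.arctan2(Rt[1,1],Rt[0,1])).round(2),"F",np.round(s["force"],1),"gripper",s["gripper_force"])
E
python3 st.py
```

```text
21.35 [0.4419, -0.1434, 0.0983] tool yaw y -93.1 F [-0.3 -0.2 -1.4] gripper 88.25101733207703
```

Call:
drive_tool:
  moves:
    - [[0, 3, 0, 0, 255], [0, 5, 0, 0, 255], [0, 5, 0, 0, 255], [0, 4, 0, 0, 255], [0, -1, 0, 0, 255], [0, -7, 0, 0, 255], [0, -12, 0, 0, 255], [0, -14, 0, 0, 255]]

```text
time: 22.35
tcp_pos: [0.4433, -0.13, 0.0986]
orientation: [0.001, 1.0, -0.027, 0.001]
force: [2.0, -5.9, -1.3]
grip_width: 0.245
gripper_force: 88.2
```

Call:
drive_tool:
  moves:
    - [[0, 8, 0, 0, 255], [0, 12, 0, 0, 255], [0, 12, 0, 0, 255], [0, 9, 0, 0, 255], [0, 4, 0, 0, 255], [0, -2, 0, 0, 255], [0, -7, 0, 0, 255], [0, -8, 0, 0, 255]]

```text
time: 23.35
tcp_pos: [0.4431, -0.1216, 0.0983]
orientation: [0.0, 1.0, -0.027, 0.0]
force: [-1.4, -5.1, -2.5]
grip_width: 0.243
gripper_force: 88.5
```

Call:
drive_tool:
  moves:
    - [[0, 8, 0, 0, 255], [0, 12, 0, 0, 255], [0, 12, 0, 0, 255], [0, 9, 0, 0, 255], [0, 4, 0, 0, 255], [0, -2, 0, 0, 255], [0, -7, 0, 0, 255], [0, -8, 0, 0, 255]]

```text
time: 24.35
tcp_pos: [0.4435, -0.114, 0.0984]
orientation: [0.001, 1.0, -0.027, 0.0]
force: [-0.9, -8.3, -0.4]
grip_width: 0.244
gripper_force: 88.7
```

Call:
drive_tool:
  moves:
    - [[0, 8, 0, 0, 255], [0, 12, 0, 0, 255], [0, 12, 0, 0, 255], [0, 9, 0, 0, 255], [0, 4, 0, 0, 255], [0, -2, 0, 0, 255], [0, -6, 0, 0, 255], [0, -6, 0, 0, 255]]

```text
time: 25.35
tcp_pos: [0.4438, -0.1078, 0.0983]
orientation: [0.0, 1.0, -0.027, 0.0]
force: [0.3, -4.7, -2.0]
grip_width: 0.249
gripper_force: 88.9
```

Call:
drive_tool:
  moves:
    - [[0, 8, 0, 0, 255], [0, 12, 0, 0, 255], [0, 12, 0, 0, 255], [0, 9, 0, 0, 255], [0, 4, 0, 0, 255], [0, -2, 0, 0, 255], [0, -6, 0, 0, 255], [0, -6, 0, 0, 255]]

```text
time: 26.35
tcp_pos: [0.444, -0.1038, 0.0985]
orientation: [0.002, 1.0, -0.028, 0.0]
force: [-2.2, -18.9, -0.8]
grip_width: 0.246
gripper_force: 89.9
```

Call:
drive_tool:
  moves:
    - [[0, 8, 0, 0, 255], [0, 12, 0, 0, 255], [0, 12, 0, 0, 255], [0, 9, 0, 0, 255], [0, 4, 0, 0, 255], [0, -1, 0, 0, 255], [0, -3, 0, 0, 255], [0, -3, 0, 0, 255]]

```text
time: 27.35
tcp_pos: [0.4441, -0.1032, 0.0988]
orientation: [0.003, 1.0, -0.029, 0.001]
force: [-5.8, -33.7, 5.8]
grip_width: 0.247
gripper_force: 91.4
```

Call:
drive_tool:
  moves:
    - [[0, 8, 0, 0, 255], [0, 14, 0, 0, 255], [0, 14, 0, 0, 255], [0, 11, 0, 0, 255], [0, 6, 0, 0, 255], [0, 1, 0, 0, 255], [0, 0, 0, 0, 255], [0, 0, 0, 0, 255]]

```text
time: 28.35
tcp_pos: [0.4441, -0.1032, 0.0987]
orientation: [0.003, 1.0, -0.029, 0.001]
force: [-5.8, -33.0, 5.4]
grip_width: 0.246
gripper_force: 91.6
```

The last two taps stopped at the same place (y −0.1032) with 33 N felt, so the wedge is home. Taking the mallet back now.

Call:
drive_tool:
  moves:
    - [[0, 8, 0, 0, 255], [0, 25, 0, 0, 255], [2, 50, -10, 0, 255], [8, 80, -10, 0.6, 255], [15, 110, -10, 1.2, 255], [20, 135, -10, 1.8, 255], [23, 147, -8, 2.4, 255], [23, 150, 0, 2.43, 255]]

```text
time: 29.35
tcp_pos: [0.4594, -0.2497, 0.098]
orientation: [0.0, 0.988, -0.154, 0.0]
force: [0.2, 0.2, -2.6]
grip_width: 0.25
gripper_force: 90.3
```

Call:
drive_tool:
  moves:
    - [[0, 0, 3, 0, 255], [0, 0, 8, 0, 255], [0, 0, 12, 0, 255], [0, 0, 15, 0, 255], [0, 0, 16.5, 0, 255], [0, 0, 17.5, 0, 255], [0, 0, 18, 0, 255], [0, 0, 18, 0, 255]]

```text
time: 30.35
tcp_pos: [0.4592, -0.2499, 0.0804]
orientation: [0.0, 0.988, -0.154, 0.0]
force: [-0.1, 0.0, -1.8]
grip_width: 0.245
gripper_force: 90.3
```

```bash
python3 st.py
```

```text
30.35 [0.4592, -0.2499, 0.0804] tool yaw y -107.69 F [-0.1  0.  -1.8] gripper 90.32161474227905
```

Not touching yet, so I'll feel down in small steps.

Call:
drive_tool:
  moves:
    - [[0, 0, 0.3, 0, 255], [0, 0, 0.6, 0, 255], [0, 0, 0.9, 0, 255], [0, 0, 1.2, 0, 255], [0, 0, 1.4, 0, 255], [0, 0, 1.5, 0, 255], [0, 0, 1.5, 0, 255], [0, 0, 1.5, 0, 255]]

```text
time: 31.35
tcp_pos: [0.4592, -0.2502, 0.0795]
orientation: [-0.0, 0.988, -0.154, 0.0]
force: [-4.9, 1.2, 16.2]
grip_width: 0.247
gripper_force: 93.1
```

Call:
drive_tool:
  moves:
    - [[0, 0, -0.5, 0, 255], [0, 0, -0.5, 0, 150], [0, 0, -0.5, 0, 60], [0, 0, -0.5, 0, 0], [0, 0, -0.5, 0, 0], [0, 0, -0.5, 0, 0], [0, 0, -8, 0, 0], [0, 0, -25, 0, 0]]

```text
time: 32.35
tcp_pos: [0.4588, -0.2499, 0.1044]
orientation: [0.0, 0.988, -0.154, -0.001]
force: [-0.4, 0.2, 0.8]
grip_width: 1.0
gripper_force: 0.0
```

Call:
drive_tool:
  moves:
    - [[0, 0, -30, 0, 0], [0, 0, -65, 0, 0], [0, 0, -100, 0, 0], [0, 0, -130, 0, 0], [0, 0, -150, 0, 0], [0, 0, -150, 0, 0], [0, 0, -150, 0, 0], [0, 0, -150, 0, 0]]

```text
time: 33.35
tcp_pos: [0.4587, -0.2497, 0.2533]
orientation: [0.0, 0.988, -0.154, -0.001]
force: [0.2, -0.6, 0.3]
grip_width: 1.003
gripper_force: 0.0
```

Run:
```python
from h import *
im=camera("top"); cv2.imwrite("pics/t9.png",im[:,:,::-1]); a=cv2.resize(im[150:250,200:340],None,fx=4,fy=4,interpolation=cv2.INTER_CUBIC)
sc=camera("scene"); b=cv2.resize(sc[160:350,240:440],None,fx=2,fy=2,interpolation=cv2.INTER_CUBIC)
c=cv2.resize(im[145:245,280:380],None,fx=3.8,fy=3.8,interpolation=cv2.INTER_CUBIC)
cv2.imwrite("pics/fin.png",np.hstack([b,c])[:,:,::-1])
print(state()["time"],fmt(state()["tcp_pos"]))
```

```text
33.45 [0.4588, -0.2498, 0.2534]
```

View pics/fin.png

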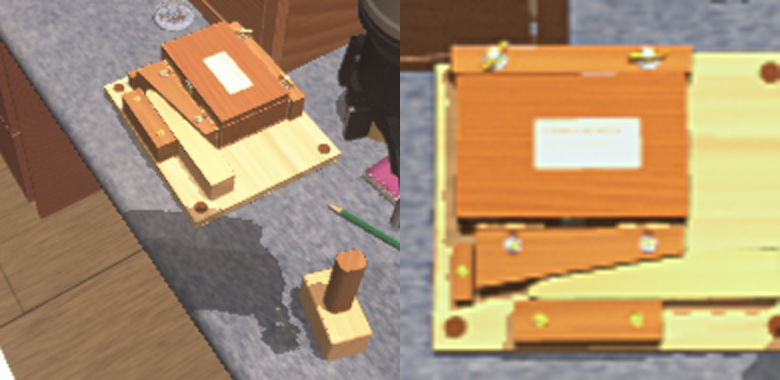

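The final view shows the wedge driven between block and caul, the caul closed on the box and the box against the fence. The mallet is standing upright and the dish is where it was.

```bash
python3 -c "
from rig import *
print(hand_in())"
```

```text
the job is handed in; nothing more can be done
None
```

The job is handed in: seven light taps drove the wedge home, and the last two left it at the same spot (33 N felt on each, above the suggested 10–20 N). The last view shows the caul closed on the box against the fence and the mallet standing on its head on the bare worktop.

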